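# Fish the little bottle out of the tumbler and put the soap rack back together

### The arm

A 7-joint arm with a two-finger parallel gripper is mounted at the origin on the work surface. World frame = base frame: x ahead of the robot, y to its left, z up, the work surface at z = 0. Lengths are in mm, angles in rad, forces in N, time in s.
With the tool pointing down it reaches from about 425 to 875 mm from the base axis. Payload 4.7 kg.
Tool frame: the origin (TCP) lies midway between the tips of the shut fingers; the grasp point (between the pads) lies 19 mm behind it (r.tcp_to_grasp is the distance from the TCP to the grasp point, in mm); z points along the fingers, y is the direction in which the jaws open and shut (so a half turn about z gives the same grasp; the last joint's range is limited). The gripper opens to 87 mm and grips with 3 to 60 N. Pads are 19 mm wide; open, the fingers measure 117 mm over their backs; the gripper's body (75 mm by 190 mm) begins 51 mm behind the grasp point.
Start: joints at [1.189, 0.321, -0.07, 1.45, 0.023, 1.371, -0.057], TCP at [250.588, -599.776, 222.587] pointing down, gripper open.
Joint ranges: [-2.86, 2.86], [-0.3, 2.09], [-1.38, 1.24], [0.06, 2.45], [-1.56, 4.7], [0.09, 2.05], [-2.69, 2.69]. Speed limits (rad/s): [2.57, 2.57, 3.14, 3.14, 3.14, 3.14, 3.14].

### API

Orientations are given as a unit quaternion [w, x, y, z].
In Python, from rig import r gives the robot as it stands.
- The arm moves only by the tool move_arm, never from a script. Its argument "steps" is a list of rows, each a list of 4 numbers: the shift along the world's x, y, z in cm, then the turn about the world's z in rad. A call has exactly 8 rows; each row is the pose to reach, as a shift and turn from the pose measured when the call began; what a row does not reach only later rows make up. A row lasts 1/10 s, in which the tool goes at most 50 mm and 8.59 degrees, less where a joint would pass 70% of its speed; a pose out of reach is approached as far as the arm can. A call with a gripper value outside its range is refused whole. "claw" is the finger opening in cm, from 0 to 8.7, set as the call begins (left out, the last holds). The fingers move at their own pace and stop on an object; the grip force is fixed at half the most. Time passes only in rows, so rows that repeat a pose let the fingers close, or fill a call up. It gives the time, the measured TCP pose, the force and the opening at its end, in the units of the state.
- r.sense(): the state, without advancing time (a new reading comes with each control period).
- r.snapshot(name): name is "scene" or "top" or "wrist"; returns (picture, depth): 420x560x3 uint8, red, green, blue; 420x560 float32, mm along the optical axis (not along the pixel's ray), 0 where there is no reading.
- r.calibration(name): a dict with "fov_y" (degrees; the focal length in pixels is half the picture's height over the tangent of half this angle, whatever the lens; pixels are square), "cx", "cy" (the principal point, pixels), "dist" ([k1, k2, p1, p2, k3] as OpenCV has them; the pictures are not rectified), "xyz" and "orientation" of the camera in the world; the wrist camera has in their place "mount" (4x4, takes a point from camera to tool coordinates, whose origin is the TCP and whose axes are the flange's). Camera axes: x right, y down, z forward; pixel columns grow to the right and rows downward; lengths in mm; the calibration is good to about 2 mm. A picture is of the moment at which its call begins: read the wrist's pose just before it. calibration takes no time and is no camera call.
- r.job_done(): hands the job in, once; it reports no verdict.
The state is a dict: "t": time; "joints": joint angles; "joint_vel": joint speeds; "joint_efforts": joint torques, N m; "position": TCP position; "tool_rot": TCP orientation; "force": force on the tool from outside, world axes, zero at the start; "torque": the same for the moment, N m; "finger_gap": opening from 0.0 (shut) to 1.0 (fully open).
Only numpy, scipy, OpenCV 4.12 (cv2) and the standard library are available. Lean on these libraries where they do the work, as an engineer would, in place of code of your own. Each camera call takes 0.05 s, during which the arm holds its last target. There are 200 camera calls.

### The job

The little bottle is at the bottom of the steel tumbler, whose mouth is too narrow for open fingers: reach down into it, lift the bottle out without knocking over or shifting the tumbler, and stand it upright beside the soap in the low tier of the white rack. Then stack the long-legged tier on the low tier, feet down in the corner pockets. Set both down rather than dropping them, and leave the mug, comb and mirror where they are.

Things in the scene. Friction and masses are not known exactly. Their poses are not given: they have to be found in the camera images.
- tumbler: Stainless steel tumbler standing open on the ledge, 92 mm tall, outside diameter 81 mm at the foot and 85 mm at the rim, wall 2.5 mm, inner floor 4 mm above the ledge: inside it is about 76 to 80 mm wide and 88 mm deep. Loose, about 150 g. Origin: centre of its underside, z up.
- tumbler_rim (a point): Centre of the tumbler's mouth, level with the rim, 92 mm above the ledge.
- bottle: Little round bottle upright on the tumbler's floor, up to 6 mm off its axis, top 38 mm below the rim. 50 mm tall: brown glass body 26 mm in diameter, then a ribbed white cap 24 mm in diameter from 31 to 50 mm up: grip this. 25 to 50 g. Origin: centre of underside, z up. In there, open the fingers to 32-36 mm, best along the line square to the direction in which it is off-centre.
- rack_lower: Low tier of the white plastic soap rack, on short feet: open tray 64 mm (its x) by 180 mm (its y), walls 2.5 mm thick. Floor top 16 mm, wall tops 34 mm above the origin. The soap takes the +y half of the free floor between the corner pockets (y -70 to +70 mm, 59 mm wide). Loose, about 160 g. Origin: centre of the underside of its feet, z up.
- free_spot (a point): Middle of the empty half of the low tier's floor, on the floor's top surface: x = 0, y = -38 mm, z = 16 mm in the frame of rack_lower. About 60 mm of free floor each way.
- pocket (a point): One of the low tier's four open corner pockets, middle of its floor: x = 22, y = 80, z = 16 mm in the frame of rack_lower; the others at x = +-22, y = +-80. 15 by 15 mm inside, between the tray walls and ribs that rise 10 mm above the floor.
- rack_upper: The other tier, standing on the ledge on four legs 64 mm long: the same tray, 64 mm (x) by 180 mm (y), underside 64 mm and wall tops 86 mm above the origin. Round legs, 10 mm thick, tapering to 5 mm in the last 6 mm, at x = +-22, y = +-80 mm. Stacked, its origin is 16 mm straight above rack_lower's, axes parallel, either way round. 120 g. Origin: centre between the undersides of its feet, z up.
- rack_upper_grip (a point): Where to take the long-legged tier: middle of its tray, 78 mm above its origin. Grip across the 64 mm width (its x) on the outside of the two long walls, which run from 64 to 86 mm above the origin.
- soap: Cream bar of soap, 46 mm (its x) by 66 mm (its y), 23 mm high, lying flat in the +y half of the low tier. Stays there. Origin: centre of its underside.
- mug: Bystander: orange plastic mug, 88 mm in diameter and 92 mm tall with a handle at its +y side. Origin: centre of its underside.
- comb: Bystander: flat bamboo comb, 130 mm (its y) by 45 mm, 6 mm thick, lying on the ledge beyond the tumbler. Origin: its underside, near its middle.
- mirror: Bystander: round mirror in a grey plastic frame, 148 mm in diameter, 14 mm thick, lying face up. Origin: centre of its underside.
Things that resemble listed ones, but are neither listed nor needed, are in the scene too. What is shaped like the tumbler but yellow is not meant.

How it is judged:
By the outcome, as a careful person would: the job done as asked, in the order asked, and still so for the second after the job is handed in, with the robot touching nothing.
It also fails if it takes over 66 s, if anything falls off the work surface, if the arm or the gripper's body presses on something with over 40 N, if the wrist force passes 120 N, or if a joint passes its speed limit or range.

## Working session

There is one attempt and no reset: what is moved stays moved. The work goes in short steps, Python scripts to look and compute and a tool call to move; the robot and the scene stay as the last step left them, time stands still between calls to the robot, and variables do not carry over. Pictures are saved under pics/ and viewed, about 8 in all and at most 12, crops included, and the job is handed in when it is done.

Besides the shell and the picture viewer there is one more tool, called after ">>>" as name(argument=value, ...), one argument or row to a line, values as JSON. move_arm: Moves the arm, as the interface text tells. Its arguments: {"type":"object","properties":{"steps":{"type":"array"},"claw":{"type":"number"}},"required":["steps"]}

```bash
mkdir -p pics
cat > h.py <<'E'
import numpy as np, cv2
from scipy.spatial.transform import Rotation as R
from rig import r
def cam(name, s=None):
    c=r.calibration(name); f=210/np.tan(np.radians(c["fov_y"])/2)
    K=np.array([[f,0,c["cx"]],[0,f,c["cy"]],[0,0,1.]]); D=np.array(c["dist"],float)
    if "mount" in c:
        T=np.eye(4); q=s["tool_rot"]; T[:3,:3]=R.from_quat([q[1],q[2],q[3],q[0]]).as_matrix(); T[:3,3]=s["position"]
        T=T@np.array(c["mount"])
    else:
        T=np.eye(4); q=c["orientation"]; T[:3,:3]=R.from_quat([q[1],q[2],q[3],q[0]]).as_matrix(); T[:3,3]=c["xyz"]
    return K,D,T
def shot(name):
    s=r.sense(); im,d=r.snapshot(name); K,D,T=cam(name,s)
    np.savez("pics/%s_last.npz"%name,im=im,d=d,K=K,D=D,T=T); return im,d,K,D,T
def load(name):
    z=np.load("pics/%s_last.npz"%name); return [z[k] for k in("im","d","K","D","T")]
def rays(uv,K,D,T):
    n=cv2.undistortPoints(np.array(uv,float).reshape(-1,1,2),K,D)[:,0]
    return np.c_[n,np.ones(len(n))]
def onplane(uv,z,K,D,T):
    v=rays(uv,K,D,T)@T[:3,:3].T; o=T[:3,3]; return o+v*((z-o[2])/v[:,2])[:,None]
def cloud(d,K,D,T):
    vv,uu=np.mgrid[:420,:560]; v=rays(np.c_[uu.ravel(),vv.ravel()],K,D,T)
    P=(v*d.reshape(-1,1))@T[:3,:3].T+T[:3,3]; P[d.ravel()==0]=np.nan; return P.reshape(420,560,3)
def save(im,n,crop=None,sc=1.4):
    if crop: im=im[crop[1]:crop[3],crop[0]:crop[2]]
    cv2.imwrite("pics/"+n,cv2.resize(im[...,::-1],None,fx=sc,fy=sc,interpolation=cv2.INTER_CUBIC))
def proj(P,K,D,T):
    Ti=np.linalg.inv(T); return cv2.projectPoints(np.array(P,float).reshape(-1,1,3),cv2.Rodrigues(Ti[:3,:3])[0],Ti[:3,3],K,D)[0][:,0]
E
python3 - <<'E'
from h import *
for n in("scene","top"):
    im,d,K,D,T=shot(n); save(im,n+"0.png"); print(n,T.round(2),K[0,0],D)
print(r.sense(), r.calibration("wrist"))
E
```

```text
scene [[ 1.80000e-01  8.40000e-01 -5.10000e-01  1.20109e+03]
 [ 9.80000e-01 -1.50000e-01  9.00000e-02 -1.23870e+02]
 [ 0.00000e+00 -5.20000e-01 -8.50000e-01  1.21435e+03]
 [ 0.00000e+00  0.00000e+00  0.00000e+00  1.00000e+00]] 518.1627397879361 [-0.12465404  0.          0.          0.          0.        ]
top [[ 0.0000e+00 -9.8000e-01  1.9000e-01  2.9294e+02]
 [-1.0000e+00 -1.0000e-02 -0.0000e+00  2.5200e+00]
 [ 0.0000e+00 -1.9000e-01 -9.8000e-01  1.3476e+03]
 [ 0.0000e+00  0.0000e+00  0.0000e+00  1.0000e+00]] 477.3852863847578 [-0.01852176  0.          0.          0.          0.        ]
{'t': 0.1, 'joints': array([ 1.18913135,  0.32172744, -0.07009192,  1.45152399,  0.02257829,
        1.37078586, -0.0569064 ]), 'joint_vel': array([ 1.94912170e-04, -2.23037168e-03, -7.56053447e-04, -3.48624260e-03,
       -8.34249779e-05,  8.96052451e-04,  1.31401121e-03]), 'joint_efforts': array([-6.11392115e-04, -4.92574811e+01, -4.06178311e-01, -3.13399637e+01,
       -6.41596131e-02,  3.94567964e-02,  2.85896994e-05]), 'position': array([ 250.36729779, -599.32941282,  221.59940603]), 'tool_rot': array([-8.05441544e-04,  9.80482437e-01,  1.96604942e-01, -1.96094542e-04]), 'force': array([-0.32045471,  0.03026125,  0.12933034]), 'torque': array([-0.04807401,  0.02052009, -0.01544793]), 'finger_gap': 1.0027600811022384} {'fov_y': 61.605627579975234, 'cx': 284.7047407355974, 'cy': 207.74223567418858, 'dist': array([-0.06975963,  0.        ,  0.        ,  0.        ,  0.        ]), 'mount': array([[-4.93339198e-04, -9.58287124e-01, -2.85806832e-01,
         7.83824088e+01],
       [ 9.99999753e-01, -6.16109491e-04,  3.39637494e-04,
         4.84257241e-02],
       [-5.01558539e-04, -2.85806593e-01,  9.58287191e-01,
        -1.62693206e+02],
       [ 0.00000000e+00,  0.00000000e+00,  0.00000000e+00,
         1.00000000e+00]])}
```

View pics/top0.png

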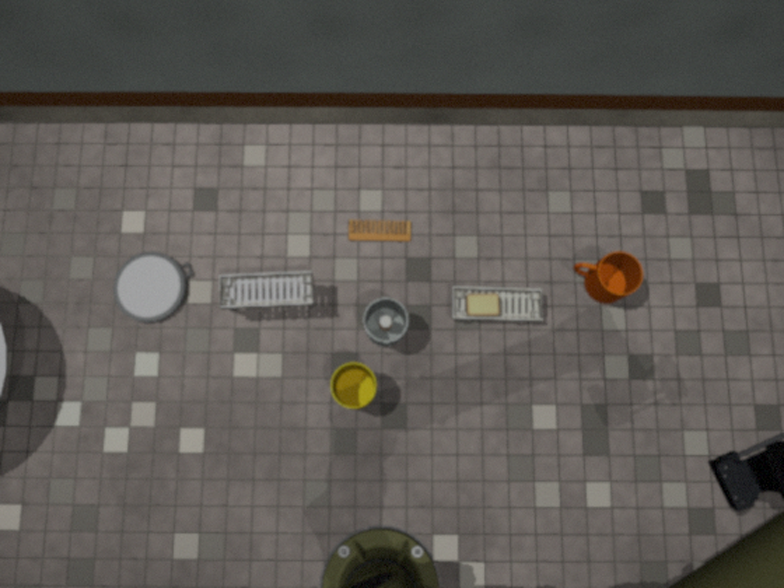

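View pics/scene0.png

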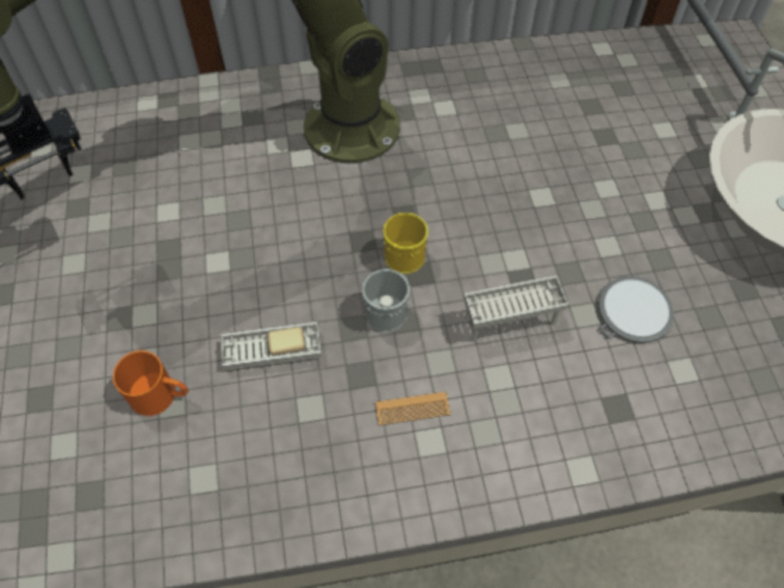

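The top view shows the steel tumbler at about (385,321) and the low tier with soap at (498,304). The long-legged tier is at (267,290), the yellow cup at (353,385), and the comb, mug and mirror are clear of these. In the scene view the bottle's white cap is visible inside the tumbler.

Run:
```python
from h import *
_,d,K,D,T=load("top"); P=cloud(d,K,D,T)
def pl(uv,z): print(z,(onplane(np.array(uv)/1.4,z,K,D,T)[:,:2]).round(1).tolist())
pl([[386,320]],92); pl([[386,321]],54)
pl([[453,287],[541,289],[543,321],[454,320]],34)
pl([[221,273],[312,271],[314,304],[222,308]],86)
for n,z0,z1,c in(("low",20,45,(-100,-350,500,700)),("up",70,100,(350,80,450,720)),("tum",80,105,(90,-90,400,650))):
    m=(P[...,2]>z0)&(P[...,2]<z1)&(P[...,1]<max(c[0],c[1]))&(P[...,1]>min(c[0],c[1]))&(P[...,0]>c[2])&(P[...,0]<c[3])
    q=P[m][:,:2]; 
    print(n,len(q),cv2.minAreaRect(q.astype(np.float32)), np.median(P[m][:,2]))
```

```text
92 [[500.2, -9.7]]
54 [[504.5, -10.0]]
34 [[577.8, -144.8], [574.6, -322.1], [509.3, -323.5], [510.5, -145.7]]
86 [[591.9, 310.4], [596.8, 134.1], [531.7, 128.7], [522.9, 305.1]]
low 805 ((544.6262817382812, -232.23468017578125), (181.2253875732422, 66.43087005615234), 88.6733627319336) 35.241582747797565
up 603 ((560.4994506835938, 224.93121337890625), (66.23758697509766, 180.35389709472656), 2.8364923000335693) 78.7772412328768
tum 215 ((461.04608154296875, 11.251762390136719), (85.09980773925781, 174.08319091796875), 64.43053436279297) 90.99344252241258
```

>>> move_arm(
  steps=[
    [0.5,1.2,0,-0.03],
    [2,4.5,0,-0.08],
    [3.6,8.4,0,-0.14],
    [5.3,12.4,0,-0.2],
    [7,16.4,0,-0.26],
    [8.7,20.4,0,-0.32],
    [10.5,24.4,0,-0.37],
    [12.2,28.4,0,-0.396],
  ],
  claw=3.4,
)

```text
t: 0.9
position: [372.7, -313.4, 221.3]
tool_rot: [-0.001, 1.0, -0.001, -0.0]
force: [1.1, 0.1, 0.2]
finger_gap: 0.418
```

>>> move_arm(
  steps=[
    [2,4.6,0,0],
    [4,9.2,0,0],
    [6,13.8,0,0],
    [8,18.4,0,0],
    [10,23,-0.2,0],
    [11.8,27,-0.4,0],
    [12.8,29.4,-0.6,0],
    [13.1,30.3,-0.6,0],
  ],
)

```text
t: 1.7
position: [503.9, -6.8, 214.8]
tool_rot: [-0.002, 1.0, 0.002, -0.001]
force: [-0.2, -0.2, -0.1]
finger_gap: 0.394
```

Run:
```python
from h import *
s=r.sense(); print(s["t"],s["position"],s["tool_rot"].round(4),s["finger_gap"]*87)
im,d,K,D,T=shot("wrist"); save(im,"w1.png"); P=cloud(d,K,D,T)
print(proj([[504,-10,54],[500,-10,92]],K,D,T))
```

```text
1.7 [503.87418922  -6.79686247 214.83350489] [-1.6e-03  1.0e+00  1.9e-03 -5.0e-04] 34.29793311783437
[[288.42931336 189.16161716]
 [288.69922564 204.41516647]]
```

View pics/w1.png

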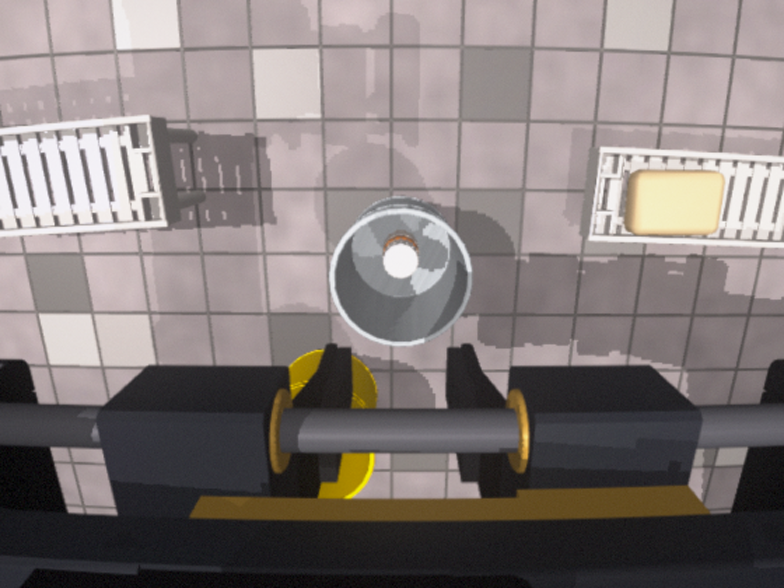

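The wrist view shows the cap centre at (401,260) and the rim circle spanning x 331–471, y 207–344. The fingertips are at the lower centre.

Run:
```python
from h import *
from scipy.optimize import least_squares
im,d,K,D,T=load("wrist"); P=cloud(d,K,D,T)
u=np.array([[401,260],[401,275.5]])/1.4
print("cap",onplane(u[:1],54,K,D,T).round(1),"rim",onplane(u[1:],92,K,D,T).round(1))
R0=np.hypot(P[...,0]-502,P[...,1]+10)
g=im.astype(int)
m=(R0<25)&(P[...,2]>47)&(P[...,2]<62); q=P[m]; print("cap depth",len(q),np.median(q,0).round(1),((q.min(0)+q.max(0))/2).round(1),(q.max(0)-q.min(0)).round(1))
m=(R0<60)&(P[...,2]>89)&(P[...,2]<96)&(R0>25); q=P[m]
f=least_squares(lambda p:np.hypot(q[:,0]-p[0],q[:,1]-p[1])-p[2],[502,-10,41],loss="soft_l1")
print("rim",len(q),f.x.round(1),np.median(q[:,2]))
# cap by brightness
w=(g.min(2)>215)&(R0<45); n,l,st,c=cv2.connectedComponentsWithStats(w.astype(np.uint8)); i=1+st[1:,4].argmax(); print(st[i],c[i],onplane([c[i]],54,K,D,T))
```

```text
cap [[507.3  -8.1  54. ]] rim [[506.6  -8.1  92. ]]
cap depth 525 [508.1  -7.6  54.3] [507.6  -7.2  51.9] [24.1 23.9  9.3]
rim 1380 [504.7  -7.5  41.2] 92.01527553445709
[236 149 100  98 503] [276.03180915 189.6640159 ] [[503.46501889   1.70339626  54.        ]]
```

Run:
```python
from h import *
im,d,K,D,T=load("wrist"); s=r.sense(); p=s["position"]
print((proj([p,p+[0,17,0],p-[0,17,0],p+[9.5,17,0],p+[9.5,-17,0]],K,D,T)*1.4).round(1))
save(im,"w1c.png",(200,220,370,330),4)
```

```text
[[399.2 370.2]
 [352.3 369.9]
 [446.1 370.3]
 [351.6 345.7]
 [447.  346.1]]
```

View pics/w1c.png

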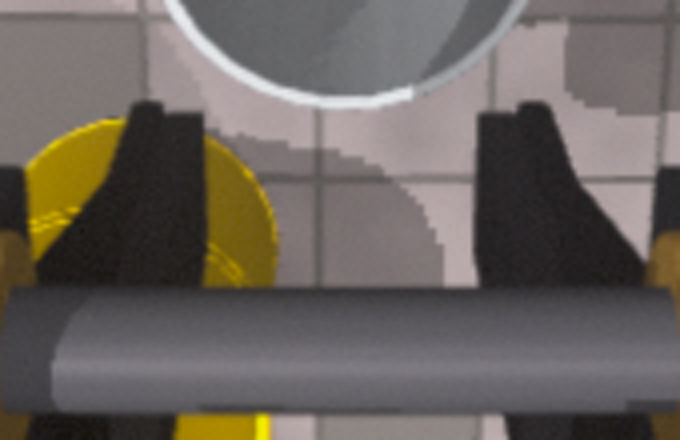

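>>> move_arm(
  steps=[
    [0.34,-0.1,-1,0],
    [0.34,-0.1,-3,0],
    [0.34,-0.1,-5.5,0],
    [0.34,-0.1,-8,0],
    [0.34,-0.1,-9.5,0],
    [0.34,-0.1,-10.3,0],
    [0.34,-0.1,-10.3,0],
    [0.34,-0.1,-10.3,0],
  ],
)

```text
t: 2.55
position: [507.9, -8.7, 112.6]
tool_rot: [-0.001, 1.0, 0.001, 0.0]
force: [-0.8, 0.0, -0.5]
finger_gap: 0.391
```

>>> move_arm(
  steps=[
    [-0.04,0.08,-1,0],
    [-0.04,0.08,-2.5,0],
    [-0.04,0.08,-4,0],
    [-0.04,0.08,-5.5,0],
    [-0.04,0.08,-6.8,0],
    [-0.04,0.08,-7.8,0],
    [-0.04,0.08,-8.3,0],
    [-0.04,0.08,-8.3,0],
  ],
)

```text
t: 3.35
position: [507.0, -7.7, 28.8]
tool_rot: [-0.002, 1.0, 0.001, -0.001]
force: [-0.4, -0.4, 0.5]
finger_gap: 0.388
```

No contact forces, so I'll close the fingers.

>>> move_arm(
  steps=[
    [0,0,0,0],
    [0,0,0,0],
    [0,0,0,0],
    [0,0,0,0],
    [0,0,0,0],
    [0,0,0,0],
    [0,0,0,0],
    [0,0,0,0],
  ],
  claw=1.8,
)

```text
t: 4.15
position: [507.4, -7.8, 29.2]
tool_rot: [-0.002, 1.0, 0.001, -0.0]
force: [-0.8, -0.1, 3.8]
finger_gap: 0.273
```

>>> move_arm(
  steps=[
    [0,0,0.6,0],
    [0,0,1.8,0],
    [0,0,3.5,0],
    [0,0,6,0],
    [0,0,9,0],
    [0,0,12,0],
    [0,0,14.5,0],
    [0,0,15.5,0],
  ],
  claw=1.8,
)

```text
t: 4.95
position: [508.8, -7.6, 187.5]
tool_rot: [-0.001, 1.0, 0.001, 0.002]
force: [-0.2, 0.0, 0.1]
finger_gap: 0.28
```

Run:
```python
from h import *
im,d,K,D,T=shot("scene"); s=r.sense(); print(s["finger_gap"]*87,s["force"],s["position"])
im2,*_=shot("wrist")
a=cv2.resize(im[120:320,120:420],(560,373)); save(np.vstack([a,cv2.resize(im2,(300,225))[:, :].copy() if 0 else np.hstack([cv2.resize(im2,(300,225)),np.zeros((225,260,3),np.uint8)])]),"s2.png",sc=1)
```

```text
24.163460239011304 [ 0.15962308 -0.75071753  1.15740141] [509.0005635   -7.69931138 187.66648263]
```

View pics/s2.png

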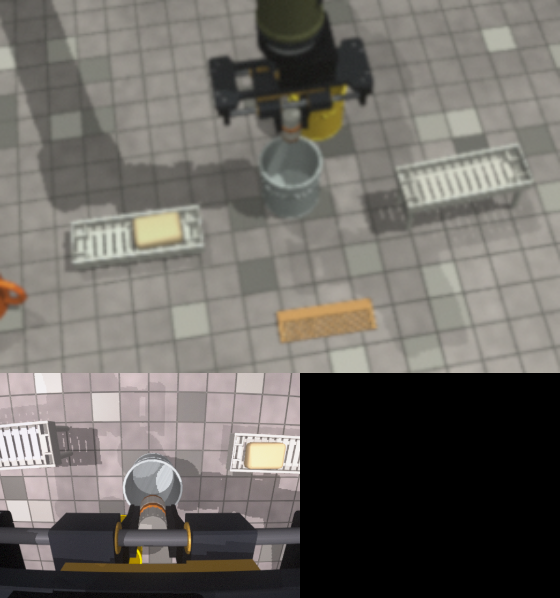

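The bottle hangs from the fingers and the tumbler is still upright. Next I'll move over the rack and refine its position with the wrist camera.

>>> move_arm(
  steps=[
    [0.2,-1.2,0,0],
    [0.7,-4.5,0,0],
    [1.3,-9,0,0],
    [2,-13.5,0,0],
    [2.7,-18,0,0],
    [3.3,-22,0,0],
    [3.6,-25,0,0],
    [3.6,-25.8,0,0],
  ],
  claw=1.8,
)

```text
t: 5.85
position: [541.9, -271.7, 182.9]
tool_rot: [-0.001, 1.0, -0.002, -0.001]
force: [0.4, -0.3, -0.1]
finger_gap: 0.277
```

```bash
cat >> h.py <<'E'
def rect(P,z0,z1,box):
    x0,x1,y0,y1=box; m=(P[...,2]>z0)&(P[...,2]<z1)&(P[...,0]>x0)&(P[...,0]<x1)&(P[...,1]>y0)&(P[...,1]<y1)
    return cv2.minAreaRect(P[m][:,:2].astype(np.float32)),m
E
python3 - <<'E'
from h import *
im,d,K,D,T=shot("wrist"); s=r.sense(); print(s["position"]); save(im,"w3.png"); P=cloud(d,K,D,T)
for z in((28,38),(31,37),(38,42)): print(rect(P,*z,(490,600,-345,-120))[0])
E
```

```text
[ 542.08344023 -270.61068035  183.11986466]
((548.5145874023438, -231.99057006835938), (180.12890625, 65.94021606445312), 88.75821685791016)
((548.5145874023438, -231.99057006835938), (180.12890625, 65.94021606445312), 88.75821685791016)
((545.9462280273438, -203.28070068359375), (41.77655792236328, 61.5161018371582), 1.3312093019485474)
```

View pics/w3.png

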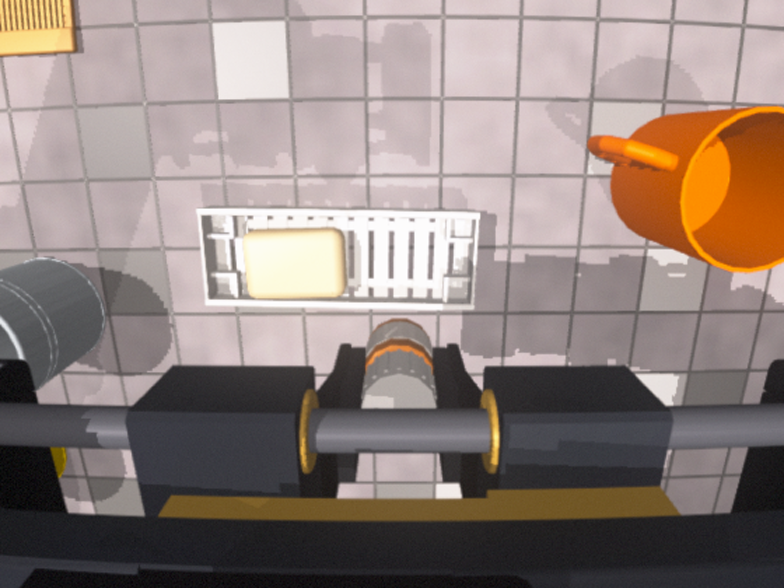

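The rack's corners are at (198,209), (480,212), (472,306) and (204,306). The bottle hangs upright in front of it, so I'll descend.

>>> move_arm(
  steps=[
    [0.57,-0.1,-1,0],
    [0.57,-0.1,-3.5,0],
    [0.57,-0.1,-6.5,0],
    [0.57,-0.1,-9.5,0],
    [0.57,-0.1,-11.5,0],
    [0.57,-0.1,-12.8,0],
    [0.57,-0.1,-13.1,0],
    [0.57,-0.1,-13.1,0],
  ],
  claw=1.8,
)

```text
t: 6.7
position: [548.0, -270.8, 51.9]
tool_rot: [-0.002, 1.0, -0.001, -0.001]
force: [0.1, 0.0, -0.7]
finger_gap: 0.275
```

Run:
```python
from h import *
im,d,K,D,T=shot("wrist"); s=r.sense(); print(s["position"],s["force"]); P=cloud(d,K,D,T); save(im,"w4.png")
for z in((31,37),): print(rect(P,*z,(490,600,-345,-120))[0])
_,_,K,D,T=load("wrist")
```

```text
[ 548.50241508 -271.25477178   52.74090058] [ 0.96517237  0.37431393 -0.6098927 ]
((550.546142578125, -232.081298828125), (181.21446228027344, 61.93824005126953), 88.95982360839844)
```

View pics/w4.png

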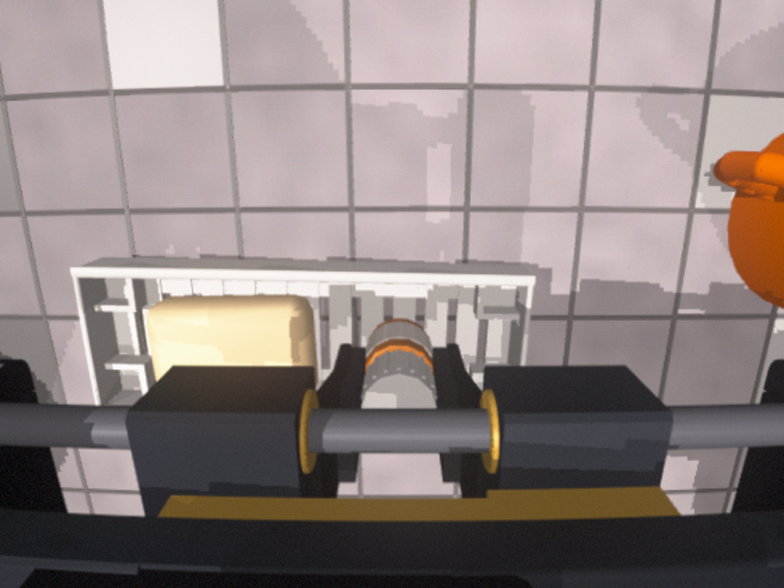

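The bottle is between the soap and the right-hand pockets. Lowering slowly.

>>> move_arm(
  steps=[
    [0,0,-0.2,0],
    [0,0,-0.4,0],
    [0,0,-0.6,0],
    [0,0,-0.75,0],
    [0,0,-0.85,0],
    [0,0,-0.95,0],
    [0,0,-1.05,0],
    [0,0,-1.1,0],
  ],
  claw=1.8,
)

```text
t: 7.55
position: [548.4, -271.3, 41.6]
tool_rot: [-0.001, 1.0, -0.001, -0.0]
force: [-0.3, -0.2, -1.0]
finger_gap: 0.276
```

>>> move_arm(
  steps=[
    [0,0,-0.03,0],
    [0,0,-0.06,0],
    [0,0,-0.09,0],
    [0,0,-0.12,0],
    [0,0,-0.15,0],
    [0,0,-0.18,0],
    [0,0,-0.18,0],
    [0,0,-0.18,0],
  ],
  claw=1.8,
)

```text
t: 8.35
position: [548.7, -271.3, 41.2]
tool_rot: [-0.001, 1.0, -0.001, 0.0]
force: [-2.5, 1.4, 7.8]
finger_gap: 0.276
```

Contact with the floor (7.8 N). Releasing.

>>> move_arm(
  steps=[
    [0,0,0.0,0],
    [0,0,0.0,0],
    [0,0,0,0],
    [0,0,0,0],
    [0,0,0,0],
    [0,0,0,0],
    [0,0,0,0],
    [0,0,0,0],
  ],
  claw=3.2,
)

```text
t: 9.15
position: [548.7, -271.3, 41.1]
tool_rot: [-0.001, 1.0, -0.001, 0.0]
force: [-0.1, -0.1, 0.5]
finger_gap: 0.363
```

>>> move_arm(
  steps=[
    [0,0,0.5,0],
    [0,0,1.5,0],
    [0,0,3,0],
    [0,0,5.5,0],
    [0,0,9,0],
    [0,0,13,0],
    [0,0,17,0],
    [0,0,18,0],
  ],
)

```text
t: 9.95
position: [551.5, -272.0, 228.5]
tool_rot: [0.001, 1.0, -0.001, 0.005]
force: [1.0, -0.5, -0.3]
finger_gap: 0.37
```

>>> move_arm(
  steps=[
    [-0.8,1,-1,0],
    [-1.8,2.2,-2.2,0],
    [-2.6,3.3,-3.6,0],
    [-3,4,-4.4,0],
    [-3,4,-4.4,0],
    [-3,4,-4.4,0],
    [-3,4,-4.4,0],
    [-3,4,-4.4,0],
  ],
)

```text
t: 10.75
position: [522.1, -232.7, 185.2]
tool_rot: [0.002, 1.0, -0.002, 0.005]
force: [-0.3, 0.1, 0.3]
finger_gap: 0.369
```

Run:
```python
from h import *
im,d,K,D,T=shot("wrist"); s=r.sense(); print(s["t"],s["position"],s["tool_rot"].round(4),s["joints"].round(2)); P=cloud(d,K,D,T); save(im,"w5.png")
for z in((29,38),(31,37)): print(rect(P,*z,(490,600,-345,-120))[0])
for nm,z in(("cap",(61,70)),):
    rc,m=rect(P,*z,(500,600,-320,-230)); print(nm,m.sum(),rc,np.median(P[m],0))
```

```text
10.8 [ 521.96242721 -232.58529     184.99078095] [ 0.0015  1.     -0.0016  0.0051] [ 0.78  0.2  -0.46  1.7   0.09  1.26 -1.27]
((548.3046875, -231.9278564453125), (181.53619384765625, 65.20281982421875), 88.6170654296875)
((548.3046875, -231.9278564453125), (181.53619384765625, 65.20281982421875), 88.6170654296875)
cap 691 ((549.070068359375, -271.2581481933594), (24.002010345458984, 24.848543167114258), 13.323457717895508) [ 549.38658653 -271.06356713   66.25384635]
```

View pics/w5.png

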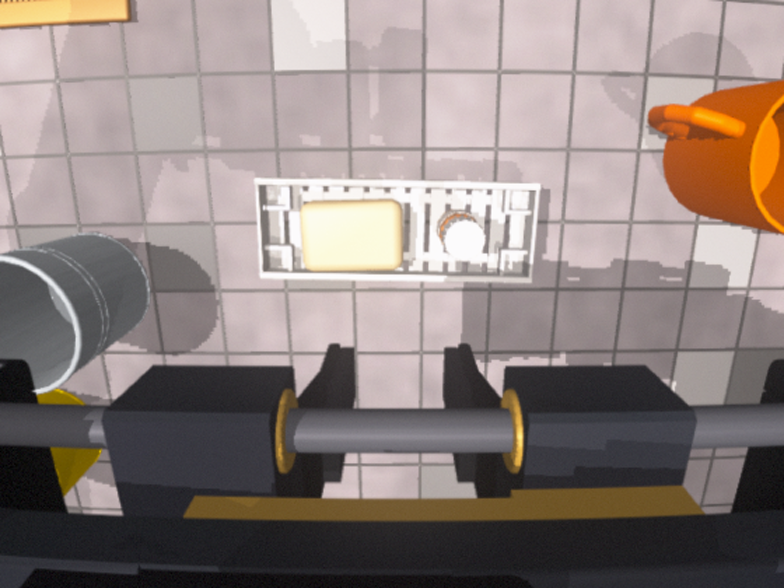

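The bottle stands upright beside the soap: cap at (463,238), top at 66 mm, which is the expected height. Rack corners are (256,180), (540,184), (532,281) and (261,278). Next is the same view of the long-legged tier.

>>> move_arm(
  steps=[
    [0.1,1,1,0],
    [0.2,4,2.5,0],
    [0.3,8,4,0],
    [0.4,12.5,5.2,0],
    [0.5,17,5.2,0],
    [0.6,21.5,5.2,0],
    [0.7,25.5,5.2,0],
    [0.8,28.5,5.2,0],
  ],
)

```text
t: 11.6
position: [529.7, 56.7, 238.3]
tool_rot: [0.001, 1.0, 0.0, 0.006]
force: [0.6, -0.1, -0.2]
finger_gap: 0.371
```

>>> move_arm(
  steps=[
    [0.1,4,0,0],
    [0.2,8,0,0],
    [0.3,11.8,0,0],
    [0.4,15,0,0],
    [0.4,16.8,0,0],
    [0.4,17.4,0,0],
    [0.4,17.4,0,0],
    [0.4,17.4,0,0],
  ],
)

```text
t: 12.4
position: [534.0, 229.4, 238.6]
tool_rot: [0.002, 1.0, -0.001, 0.006]
force: [0.6, -0.8, 0.2]
finger_gap: 0.369
```

Run:
```python
from h import *
im,d,K,D,T=shot("wrist"); s=r.sense(); print(s["t"],s["position"],s["tool_rot"].round(4),s["joints"].round(2)); P=cloud(d,K,D,T); save(im,"w6.png")
for z in((81,90),(83,89)): print(rect(P,*z,(490,630,100,340))[0])
```

```text
12.45 [534.15986781 229.00251337 238.50081056] [ 0.0017  1.     -0.001   0.0061] [ 0.23  0.24 -0.8   1.59  0.18  1.38 -2.16]
((563.2468872070312, 225.1587677001953), (65.41644287109375, 180.59494018554688), 2.9219465255737305)
((563.2468872070312, 225.1587677001953), (65.41644287109375, 180.59494018554688), 2.9219465255737305)
```

View pics/w6.png

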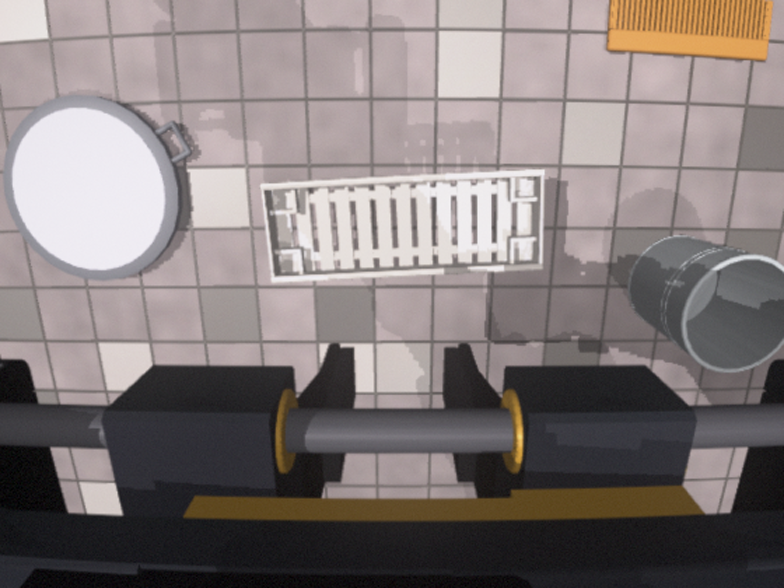

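The long-legged tier's corners are at (262,184), (545,170), (543,269) and (273,281). The mirror is to the left and the tumbler still stands on the right.

Run:
```python
from h import *
im,d,K,D,T=load("wrist")
q=onplane(np.array([[262,184],[545,170],[543,269],[273,281]])/1.4,86,K,D,T)[:,:2]; print(q.round(1),q.mean(0),np.degrees(np.arctan2(*(q[0]-q[1]))),np.degrees(np.arctan2(*(q[3]-q[2]))))
T2=T.copy()
s=[521.96-534.16,-232.585-229.0,184.99-238.5]; T2[:3,3]+=s
q=onplane(np.array([[256,180],[540,184],[532,281],[261,278]])/1.4,34,K,D,T2)[:,:2]; print(q.round(1),q.mean(0),np.degrees(np.arctan2(*(q[0]-q[1]))),np.degrees(np.arctan2(*(q[3]-q[2]))))
```

```text
[[590.9 315. ]
 [599.3 136.3]
 [535.2 132.9]
 [527.4 312.2]] [563.20598185 224.09625089] -2.7004668575937743 -2.4903977941234303
[[ 581.3 -143.4]
 [ 578.5 -322.3]
 [ 515.2 -321.5]
 [ 517.7 -141.9]] [ 548.16685096 -232.25137138] 0.9000836028107736 0.7952747229783539
```

>>> move_arm(
  steps=[
    [0.3,0,0,0.06],
    [0.7,-0.1,0,0.18],
    [1.1,-0.2,0,0.31],
    [1.5,-0.3,0,0.44],
    [1.9,-0.4,0,0.57],
    [2.3,-0.44,0,0.7],
    [2.7,-0.44,0,0.83],
    [2.9,-0.44,0,0.96],
  ],
  claw=8.7,
)

```text
t: 13.25
position: [564.0, 222.5, 238.5]
tool_rot: [-0.001, 0.887, 0.462, 0.006]
force: [1.1, 0.1, -0.7]
finger_gap: 0.969
```

>>> move_arm(
  steps=[
    [0,0,-0.5,0.13],
    [0,0,-1.5,0.26],
    [0,0,-3,0.39],
    [0,0,-4.5,0.52],
    [0,0,-6,0.6],
    [0,0,-7,0.66],
    [0,0,-7.5,0.66],
    [0,0,-7.5,0.66],
  ],
)

```text
t: 14.05
position: [564.0, 220.9, 162.8]
tool_rot: [-0.003, 0.691, 0.723, 0.005]
force: [-0.1, -0.1, 0.1]
finger_gap: 1.003
```

Run:
```python
from h import *
s=r.sense(); q=s["tool_rot"]; M=R.from_quat([q[1],q[2],q[3],q[0]]).as_matrix()
print(s["position"],"yaw",np.degrees(np.arctan2(M[1,0],M[0,0])),"z",M[:,2].round(4),s["joints"].round(2),s["finger_gap"])
```

```text
[564.03360316 220.9272948  162.84058642] yaw 92.64367575322024 z [ 0.0026  0.0107 -0.9999] [ 0.39  0.43 -1.01  1.62  0.37  1.29 -0.64] 1.0031246530404783
```

>>> move_arm(
  steps=[
    [-0.08,0.37,-1,0],
    [-0.08,0.37,-3,0],
    [-0.08,0.37,-5,0],
    [-0.08,0.37,-7,0],
    [-0.08,0.37,-8.7,0],
    [-0.08,0.37,-9.8,0],
    [-0.08,0.37,-10.3,0],
    [-0.08,0.37,-10.3,0],
  ],
)

```text
t: 14.85
position: [563.1, 224.7, 59.5]
tool_rot: [-0.003, 0.691, 0.723, 0.005]
force: [0.6, 0.0, -0.2]
finger_gap: 0.998
```

>>> move_arm(
  steps=[
    [0,0,0,0],
    [0,0,0,0],
    [0,0,0,0],
    [0,0,0,0],
    [0,0,0,0],
    [0,0,0,0],
    [0,0,0,0],
    [0,0,0,0],
  ],
  claw=5.8,
)

```text
t: 15.65
position: [563.4, 224.8, 59.9]
tool_rot: [-0.003, 0.691, 0.723, 0.005]
force: [-0.1, -0.5, 4.1]
finger_gap: 0.735
```

```bash
cat > g.py <<'E'
from h import *
s=r.sense(); q=s["tool_rot"]; M=R.from_quat([q[1],q[2],q[3],q[0]]).as_matrix()
print(s["t"],s["position"].round(1),"yaw",np.degrees(np.arctan2(M[1,0],M[0,0])).round(2),"z",M[:,2].round(4),s["joints"].round(2),s["finger_gap"]*87,s["force"].round(1))
E
python3 g.py
```

```text
15.65 [563.4 224.8  59.9] yaw 92.64 z [ 0.0028  0.0107 -0.9999] [ 0.33  0.54 -0.95  1.72  0.47  1.12 -0.71] 63.93755566214552 [-0.1 -0.5  4.1]
```

>>> move_arm(
  steps=[
    [0,0,0.4,0],
    [0,0,1.2,0],
    [0,0,2.5,0],
    [0,0,4.5,0],
    [0,0,7.5,0],
    [0,0,10.5,0],
    [0,0,13.5,0],
    [0,0,16,0],
  ],
  claw=5.8,
)

```text
t: 16.45
position: [563.5, 225.2, 222.7]
tool_rot: [-0.002, 0.69, 0.723, 0.006]
force: [1.0, 1.0, -1.3]
finger_gap: 0.73
```

>>> move_arm(
  steps=[
    [-0.1,-0.8,0.5,0],
    [-0.2,-3,0.8,0],
    [-0.3,-6,0.8,-0.01],
    [-0.4,-9.5,0.8,-0.02],
    [-0.5,-13,0.8,-0.03],
    [-0.6,-16.5,0.8,-0.04],
    [-0.7,-20,0.8,-0.05],
    [-0.8,-23.5,0.8,-0.06],
  ],
  claw=5.8,
)

```text
t: 17.25
position: [554.5, -11.8, 230.1]
tool_rot: [-0.002, 0.712, 0.702, 0.005]
force: [0.4, 0.0, -1.5]
finger_gap: 0.731
```

```bash
python3 g.py
```

```text
17.25 [554.5 -11.8 230.1] yaw 89.18 z [ 0.0042  0.0104 -0.9999] [ 0.87  0.23 -1.01  1.66  0.19  1.36 -0.18] 63.57101410489477 [ 0.4  0.  -1.5]
```

>>> move_arm(
  steps=[
    [-0.1,-4,0,0],
    [-0.2,-8,0,0],
    [-0.3,-12,0,-0.007],
    [-0.4,-16,0,-0.007],
    [-0.5,-19,0,-0.007],
    [-0.6,-21.2,0,-0.007],
    [-0.6,-22,0,-0.007],
    [-0.6,-22,0,-0.007],
  ],
  claw=5.8,
)

```text
t: 18.05
position: [547.7, -232.9, 229.4]
tool_rot: [-0.003, 0.715, 0.699, 0.005]
force: [-0.5, 0.4, -0.7]
finger_gap: 0.733
```

```bash
python3 g.py
```

```text
18.05 [ 547.7 -232.9  229.4] yaw 88.64 z [ 0.0033  0.0112 -0.9999] [ 1.09  0.31 -0.89  1.56  0.23  1.39  0.16] 63.73392113750989 [-0.5  0.4 -0.7]
```

>>> move_arm(
  steps=[
    [0.07,0.1,-1,0.002],
    [0.07,0.1,-3,0.002],
    [0.07,0.1,-5.5,0.002],
    [0.07,0.1,-8,0.002],
    [0.07,0.1,-10,0.002],
    [0.07,0.1,-11.5,0.002],
    [0.07,0.1,-12.4,0.002],
    [0.07,0.1,-12.4,0.002],
  ],
  claw=5.8,
)

```text
t: 18.85
position: [547.8, -230.8, 104.2]
tool_rot: [-0.004, 0.714, 0.7, 0.005]
force: [0.6, 0.3, -0.6]
finger_gap: 0.731
```

```bash
python3 g.py
python3 - <<'E'
from h import *
a,*_=shot("scene"); b,d,K,D,T=shot("wrist"); 
save(np.vstack([cv2.resize(a[190:300,130:260],(660,560),interpolation=cv2.INTER_CUBIC)]),"x1.png",sc=1); save(b,"x1w.png")
P=cloud(d,K,D,T)
E
```

```text
18.85 [ 547.8 -230.8  104.2] yaw 88.83 z [ 0.0015  0.0123 -0.9999] [ 1.05  0.42 -0.85  1.71  0.32  1.17  0.1 ] 63.61531614043055 [ 0.6  0.3 -0.6]
```

View pics/x1.png

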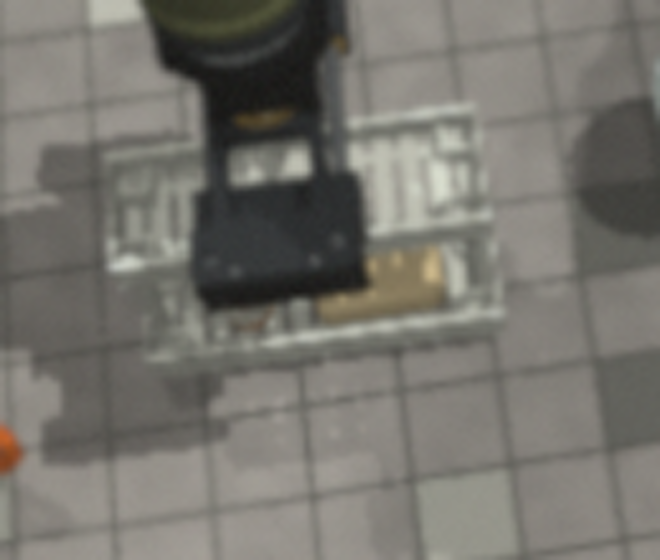

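The view is too coarse to check the legs, but the tiers look aligned. I'll go by the measured poses and lower gently, watching the force.

>>> move_arm(
  steps=[
    [0.05,-0.1,-0.2,0],
    [0.05,-0.1,-0.6,0],
    [0.05,-0.1,-1,0],
    [0.05,-0.1,-1.4,0],
    [0.05,-0.1,-1.7,0],
    [0.05,-0.1,-2.0,0],
    [0.05,-0.1,-2.3,0],
    [0.05,-0.1,-2.4,0],
  ],
  claw=5.8,
)

```text
t: 19.75
position: [549.2, -232.6, 81.6]
tool_rot: [-0.003, 0.715, 0.7, 0.005]
force: [0.4, -0.5, -1.3]
finger_gap: 0.734
```

```bash
python3 g.py
```

```text
19.75 [ 549.2 -232.6   81.6] yaw 88.79 z [ 0.0037  0.0113 -0.9999] [ 1.04  0.44 -0.83  1.73  0.35  1.13  0.08] 63.890053149989946 [ 0.4 -0.5 -1.3]
```

>>> move_arm(
  steps=[
    [-0.05,0.05,-0.1,0],
    [-0.05,0.05,-0.2,0],
    [-0.05,0.05,-0.3,0],
    [-0.05,0.05,-0.38,0],
    [-0.05,0.05,-0.45,0],
    [-0.05,0.05,-0.52,0],
    [-0.05,0.05,-0.56,0],
    [-0.05,0.05,-0.56,0],
  ],
  claw=5.8,
)

```text
t: 20.55
position: [548.7, -232.1, 76.0]
tool_rot: [-0.003, 0.715, 0.7, 0.005]
force: [-0.6, -0.6, -1.0]
finger_gap: 0.727
```

```bash
python3 g.py
```

```text
20.55 [ 548.7 -232.1   76. ] yaw 88.79 z [ 0.0037  0.0112 -0.9999] [ 1.04  0.45 -0.83  1.73  0.35  1.12  0.08] 63.27785186223854 [-0.6 -0.6 -1. ]
```

>>> move_arm(
  steps=[
    [0,0,-0.03,0],
    [0,0,-0.06,0],
    [0,0,-0.09,0],
    [0,0,-0.12,0],
    [0,0,-0.14,0],
    [0,0,-0.14,0],
    [0,0,-0.14,0],
    [0,0,-0.14,0],
  ],
  claw=5.8,
)

```text
t: 21.35
position: [548.9, -232.1, 75.8]
tool_rot: [-0.002, 0.715, 0.7, 0.005]
force: [-3.8, 1.9, 7.8]
finger_gap: 0.733
```

```bash
python3 g.py
```

```text
21.35 [ 548.9 -232.1   75.8] yaw 88.79 z [ 0.0035  0.0104 -0.9999] [ 1.04  0.45 -0.83  1.73  0.35  1.12  0.08] 63.77416279904492 [-3.8  1.9  7.8]
```

The tier touched down at the expected height. Releasing and retreating straight up.

>>> move_arm(
  steps=[
    [0,0,0,0],
    [0,0,0,0],
    [0,0,0,0],
    [0,0,0,0],
    [0,0,0,0],
    [0,0,0,0],
    [0,0,0,0],
    [0,0,0,0],
  ],
  claw=8.4,
)

```text
t: 22.15
position: [548.9, -232.1, 75.8]
tool_rot: [-0.002, 0.715, 0.7, 0.005]
force: [0.3, -0.7, 0.0]
finger_gap: 0.964
```

>>> move_arm(
  steps=[
    [0,0,0.4,0],
    [0,0,1.4,0],
    [0,0,3,0],
    [0,0,5.5,0],
    [0,0,9,0],
    [0,0,13,0],
    [0,0,17,0],
    [0,0,18.5,0],
  ],
)

```text
t: 22.95
position: [551.0, -232.0, 266.9]
tool_rot: [0.001, 0.714, 0.7, 0.006]
force: [0.5, 0.0, -0.4]
finger_gap: 0.968
```

>>> move_arm(
  steps=[
    [0,-0.8,0,0],
    [-1,-2.5,0,0],
    [-3,-5,0,0],
    [-5,-7.5,0,0],
    [-7,-10,0,0],
    [-9,-13,0,0],
    [-10,-15,0,0],
    [-10,-15,0,0],
  ],
)

```text
t: 23.75
position: [447.1, -386.7, 265.1]
tool_rot: [0.0, 0.717, 0.697, 0.005]
force: [-1.0, -0.1, 0.1]
finger_gap: 0.963
```

```bash
python3 g.py
python3 - <<'E'
from h import *
a,*_=shot("scene"); b,d,K,D,T=shot("wrist"); P=cloud(d,K,D,T)
for z in((97,108),): print(rect(P,*z,(490,620,-345,-120))[0])
t,d,K,D,T=shot("top"); P=cloud(d,K,D,T)
print("top stack",rect(P,95,110,(490,620,-345,-120))[0])
print("tumbler",rect(P,85,100,(455,560,-60,45))[0])
save(np.vstack([cv2.resize(a[150:350,60:340],(560,400),interpolation=cv2.INTER_CUBIC)]),"y1.png",sc=1.4); save(b,"y1w.png")
E
```

```text
23.75 [ 447.1 -386.7  265.1] yaw 88.37 z [ 0.0076  0.007  -0.9999] [ 1.36  0.26 -0.82  1.52  0.18  1.44  0.5 ] 83.82249408035432 [-1.  -0.1  0.1]
((547.8432006835938, -270.529541015625), (102.60255432128906, 66.15095520019531), 88.92869567871094)
top stack ((545.6293334960938, -231.58865356445312), (181.2706298828125, 67.32769012451172), 89.1191635131836)
tumbler ((500.9440002441406, -7.8418731689453125), (84.97380065917969, 85.0250244140625), 63.93617248535156)
```

View pics/y1.png

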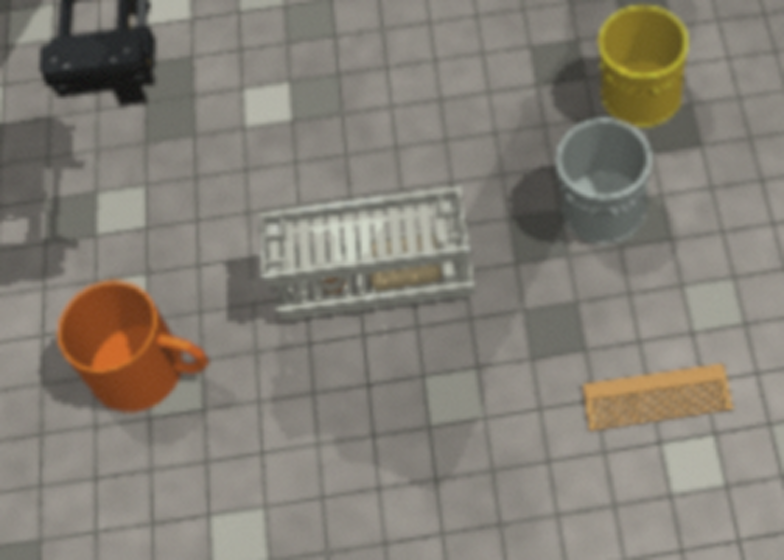

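View pics/y1w.png

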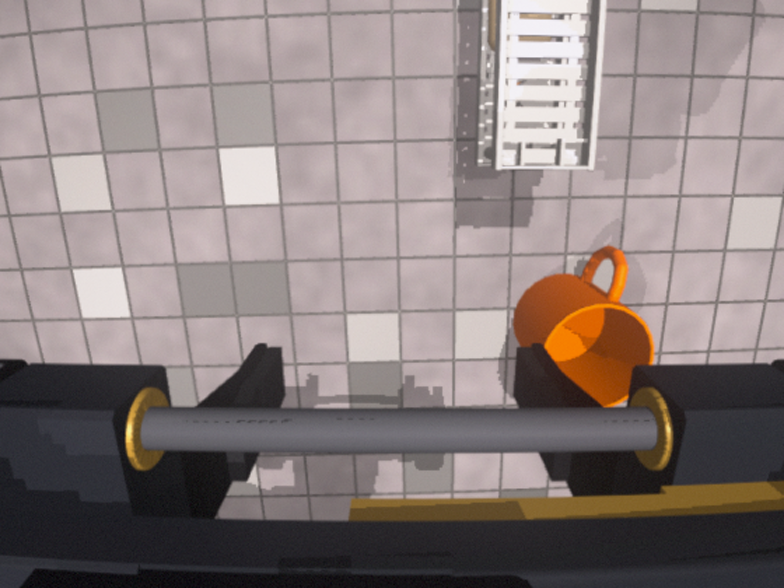

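Both views show the stack standing square, the bottle still inside, the tumbler upright and empty, and the mug and comb undisturbed. I'll check that the top is level, then hand in.

Run:
```python
from h import *
t,d,K,D,T=load("top"); P=cloud(d,K,D,T)
_,m=rect(P,97,110,(490,620,-345,-120)); q=P[m]
for n,k in(("+y",q[:,1]>-160),("-y",q[:,1]<-304),("+x",q[:,0]>570),("-x",q[:,0]<521)): print(n,k.sum(),np.median(q[k,2]).round(1))
print(r.job_done())
```

```text
+y 47 100.9
-y 51 101.8
+x 109 101.9
-x 126 102.0
the job is handed in; nothing more can be done
None
```

The job is done and handed in at about 24 s of the 66 s allowed. The bottle stands upright beside the soap in the low tier, and the long-legged tier is stacked on top.

- **Bottle:** I gripped it by the cap inside the tumbler, lifted it straight out and set it down gently (about 8 N at contact). A wrist picture then showed it upright in the free half, cap top at 66 mm as expected. It was still there after stacking.
- **Stack:** The tier touched down at the expected height with about 8 N, then I released it. The upper wall tops measured 101–102 mm all round (102 expected), so it is level. The top camera put its centre within about 1 mm of its own earlier reading for the low tier.
- **Other things:** The last pictures showed the tumbler upright and empty, and the mug and comb looked undisturbed. The mirror was not in the last pictures I looked at, but the arm never worked near it.
- **Disagreements:** The top and wrist cameras differed by 3–4 mm in x. I used the wrist camera, whose view of the fingertips matched the calibration within 0.6 mm. I did not see the feet in the pockets directly. I judged that from the height, the level top and the lack of side force on the way down.

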